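# Snap a terminal battery pack into the test dock

### The job

Load the flat battery pack into the test dock: set its gold-contact end down on the dock floor against the sprung contacts first, with the other end still raised on the sloping orange catch, then press that raised end down until the catch snaps over it. Leave the pack lying flat, held by the catch, and let go of everything.

Things in the scene. Friction and masses are not known exactly. Their poses are not given: they have to be found in the camera images.
- pack_center (a point): Centre, half-way up, of the loose battery pack: dark grey, pale label on top, 36 wide (x) x 55 long (y) x 10 mm thick (z up), about 45 g, lying label up. Its -y end has the small gold contacts; at the start it points away from the robot, within 26 degrees of +x. Grasp it across its 36 mm width, near the middle. Bystanders near it: a green circuit board and a roll of clear tape.
- pack_contact (a point): Middle of the pack's gold-contact end, 27.5 mm from pack_center along -y. Let go with this end on the dock floor against the contacts, the pack rests on the catch slope, tilted about 20 degrees. Then 5 to 20 N down on its top, 8 mm from its middle towards the catch, snaps it flat. Seated: centre 5 mm, top 10 mm over the seat.
- dock_seat (a point): Middle of the fixed dock's seat floor, a black ridge 26 mm wide, 14 mm over the belt, 6 mm over the base (120x70 mm): finger room beside it. x runs to the contacts, z up; pack's gold end to +x. Sprung contact face at x 26 mm, yields to 33 at 2.4 N. Flared side guides, x 17 to 34, y +-20.7, 18 mm high over the seat; black housing from x 43.
- dock_catch (a joint): Orange catch at dock -x: travel in m, 0 home (and when snapped over the pack), to 0.006 pushed away from the seat; spring 1 to 4 N. 20 mm wide; nose at x -23.5 mm from dock_seat, 12 to 14.5 mm over the seat, then a 54 degree slope rising to 30 mm at x -34.5. Two black end stops for the pack at x -27.5, 7 mm high.
Mind the look-alikes: they are no part of the job. Leave any blue or pink look-alike of the part that bears pack_center alone.

How it is judged:
By the outcome, as a careful person would: the job done as asked, in the order asked, and still so for the second after the job is handed in, with the robot touching nothing.
It also fails if it takes over 51 s, if anything falls off the work surface, if the arm or the gripper's body presses on something with over 40 N, if the wrist force passes 120 N, or if a joint passes its speed limit or range.

### The arm

A 6-joint arm with a two-finger parallel gripper is mounted at the origin on the work surface; the furniture and walls round the work are solid. World frame = base frame: x ahead of the robot, y to its left, z up, the work surface at z = 0. Lengths are in m, angles in rad, forces in N, time in s.
With the tool pointing down it reaches from about 0.25 to 0.775 m from the base axis. Payload 4 kg.
Tool frame: the origin (TCP) lies at the very end of the fingers, on their centre line; the grasp point (between the pads) lies 19 mm behind it; z points along the fingers, y is the direction in which the jaws open and shut (so a half turn about z gives the same grasp; the last joint's range is limited). The gripper opens to 94 mm and grips with 3 to 60 N. Pads are 16 mm wide; open, the fingers measure 119 mm over their backs; the gripper's body (75 mm by 177 mm) begins 78 mm behind the grasp point.
Start: joints at [-0.809, 0.087, 1.371, -0, 1.684, -0.103], TCP at [0.419, -0.357, 0.206] pointing down, gripper open.
Joint ranges: [-3.1, 3.1], [-0.76, 2.03], [0.27, 2.55], [-1.08, 4.22], [0.17, 2.65], [-2.57, 2.57]. Speed limits (rad/s): [2.79, 2.79, 3.14, 3.14, 3.14, 3.14].

### API

Orientations are given as a unit quaternion [w, x, y, z].
In Python, from bench import monitor, vision, r gives the robot as it stands.
- The arm moves only by the tool send_rows, never from a script. Its argument "series" is one flat list of numbers, 7 for each row, row after row: the shift along the tool's x, y, z in m, then the turn, a rotation vector about the tool's x, y, z in rad, then the finger opening in m, from 0 to 0.094. In form: [dx, dy, dz, rx, ry, rz, fingers, dx, dy, dz, rx, ry, rz, fingers, ...]. A call has 1 to 10 rows; each row is the pose to reach, as a shift and turn from the pose commanded when the call began, along the tool's axes at that moment; what a row does not reach only later rows make up. A row lasts 1/12 s, in which the tool goes at most 41.7 mm and 7.16 degrees, less where a joint would pass 70% of its speed; a pose out of reach is approached as far as the arm can. A call with a gripper value outside its range is refused whole. The fingers move at their own pace and stop on an object; "grip_force" is the grip in N (left out, the last holds). Time passes only in rows, so rows that repeat a pose let the fingers close. It gives the time, the measured TCP pose, the force and the opening at its end, in the units of the state.
- monitor.sense(): the state, without advancing time (a new reading comes with each control period).
- vision.camera(name): name is "scene" or "top" or "wrist"; returns the picture (384x512x3 uint8, red, green, blue); there is no depth.
- vision.get_calibration(name): a dict with "fov_y" (degrees; the focal length in pixels is half the picture's height over the tangent of half this angle, whatever the lens; pixels are square), "cx", "cy" (the principal point, pixels), "xyz" and "rotation" of the camera in the world. Camera axes: x right, y up, looking along -z (the intrinsics and any distortion apply to the point x, -y, -z); pixel columns grow to the right and rows downward; lengths in m; the calibration is good to about 2 mm. A picture is of the moment at which its call begins: read the wrist's pose just before it. get_calibration takes no time and is no camera call; for the wrist camera it gives the pose at the moment of the call.
- r.job_done(): hands the job in, once; it reports no verdict.
Trained networks look in the newest picture that a camera, given by its name, has taken for a name from the list of things; names that differ only in an ending like _2 or _b are one class to them, and where a whole thing is asked for, a point or a joint stands for the part that bears it (a point fixed in the world has none). Each returns a list of dicts, best first, with "score" (0 to 1); they miss things now and then, are a little off and sometimes report something else, mostly with a low value. They report only what shows in the picture. A call takes as long as a camera call. They do not tell look-alikes from the thing itself.
- vision.search_frame(camera, name): "pixel" ([column, row] in pixels, amid what is visible of it).
- vision.cut_out(camera, name): "mask" (384x512 bool, what is visible of it) and "pixel" ([column, row] in pixels, amid what is visible of it).
- vision.pinpoint(camera, name): "pixel" ([column, row] in pixels: a listed point, or the origin of a listed thing).
The state is a dict: "time": time; "q": joint angles; "qd": joint speeds; "tau": joint torques, N m; "tcp_pos": TCP position; "orientation": TCP orientation; "wrist_force": force on the tool from outside, world axes, zero at the start; "moment": the same for the moment, N m; "grip_width": opening from 0.0 (shut) to 1.0 (fully open).
Only numpy, scipy, OpenCV 4.12 (cv2) and the standard library are available. Lean on these libraries where they do the work, as an engineer would, in place of code of your own. Each camera call takes 0.05 s, during which the arm holds its last target.

## Working session

There is one attempt and no reset: what is moved stays moved. The work goes in short steps, Python scripts to look and compute and a tool call to move; the robot and the scene stay as the last step left them, time stands still between calls to the robot, and variables do not carry over. Pictures are saved under pics/ and viewed, and the job is handed in when it is done.

Besides the shell and the picture viewer there is one more tool, called as name(argument=value, ...), one argument or row to a line, values as JSON. send_rows: Moves the arm, as the interface text tells. Its arguments: {"type":"object","properties":{"series":{"type":"array","items":{"type":"number"}},"grip_force":{"type":"number"}},"required":["series"]}

```bash
ls; mkdir -p pics; python3 - <<'E'
from bench import monitor, vision, r
import cv2,numpy as np
print(monitor.sense())
for c in ["top","scene"]:
    im=vision.camera(c); cv2.imwrite(f"pics/{c}0.png",im[:,:,::-1])
    print(c,{k:np.round(v,4).tolist() if not isinstance(v,str) else v for k,v in vision.get_calibration(c).items()})
    for n in ["pack_center","pack_contact","dock_seat","dock_catch"]:
        print(n,[(np.round(d["pixel"],1).tolist(),round(d["score"],2)) for d in vision.pinpoint(c,n)])
print({k:np.round(v,4).tolist() if not isinstance(v,str) else v for k,v in vision.get_calibration("wrist").items()})
E
```

```text
pics
{'time': 0.0, 'q': array([-8.09087125e-01,  8.79490255e-02,  1.37227547e+00, -1.90879670e-05,
        1.68358599e+00, -1.03106051e-01]), 'qd': array([ 7.06298449e-04,  5.95313395e-05,  3.93316668e-04,  8.75170549e-04,
        6.15822785e-04, -1.47297482e-03]), 'tau': array([-8.27939621e-04, -3.40189862e+01, -3.02426577e+01,  7.17202993e-02,
        3.30622215e-02, -1.81888377e-04]), 'tcp_pos': array([ 0.41814027, -0.35643505,  0.20429669]), 'orientation': array([-1.04626299e-03,  9.07959334e-01,  4.19056819e-01, -3.67577901e-04]), 'wrist_force': array([ 0.71937915, -0.39367221,  0.34550368]), 'moment': array([ 0.00065882, -0.03160475, -0.02493292]), 'grip_width': 1.0020864412842334}
top {'fov_y': 42.8952, 'cx': 256.4801, 'cy': 185.5178, 'xyz': [0.4285, -0.0149, 1.0416], 'rotation': [0.7115, 0.0341, -0.0388, -0.7008]}
pack_center [([303.0, 247.7], 0.96), ([330.1, 129.0], 0.85), ([295.8, 188.4], 0.82), ([132.2, 210.1], 0.72)]
pack_contact [([333.6, 137.0], 0.9), ([282.3, 186.8], 0.89), ([243.8, 157.4], 0.82), ([115.5, 216.3], 0.67), ([307.9, 261.7], 0.59)]
dock_seat [([349.0, 194.5], 0.81), ([250.7, 171.0], 0.18)]Traceback (most recent call last):
  File "<stdin>", line 8, in <module>
ValueError: it knows: dock_seat, pack_center, pack_contact
```

```bash
python3 - <<'E'
from bench import monitor, vision, r
import cv2,numpy as np
c="scene"
im=vision.camera(c); cv2.imwrite(f"pics/{c}0.png",im[:,:,::-1])
for c in ["scene","wrist"]:
    print({k:np.round(v,4).tolist() if not isinstance(v,str) else v for k,v in vision.get_calibration(c).items()})
for n in ["pack_center","pack_contact","dock_seat"]:
    print(n,[(np.round(d["pixel"],1).tolist(),round(d["score"],2)) for d in vision.pinpoint("scene",n)])
im=cv2.imread("pics/top0.png")
cv2.imwrite("pics/top0b.png",cv2.resize(im[90:300,80:420],None,fx=2.35,fy=2.35,interpolation=cv2.INTER_CUBIC))
E
```

```text
{'fov_y': 48.8382, 'cx': 257.6583, 'cy': 188.9786, 'xyz': [1.1037, -0.6927, 0.4936], 'rotation': [0.8008, 0.4946, 0.1826, 0.2841]}
{'fov_y': 71.4369, 'cx': 257.4813, 'cy': 191.3096, 'xyz': [0.4671, -0.2995, 0.3853], 'rotation': [0.9304, -0.122, 0.0455, -0.3427]}
pack_center [([257.9, 261.2], 0.95), ([230.8, 221.5], 0.77), ([186.6, 209.1], 0.7), ([266.8, 211.4], 0.68), ([298.3, 169.3], 0.49)]
pack_contact [([176.0, 208.4], 0.79), ([237.9, 217.4], 0.64), ([247.4, 258.3], 0.62), ([286.7, 214.3], 0.54), ([302.4, 163.7], 0.52)]
dock_seat [([181.7, 238.8], 0.9)]
```

View pics/top0b.png

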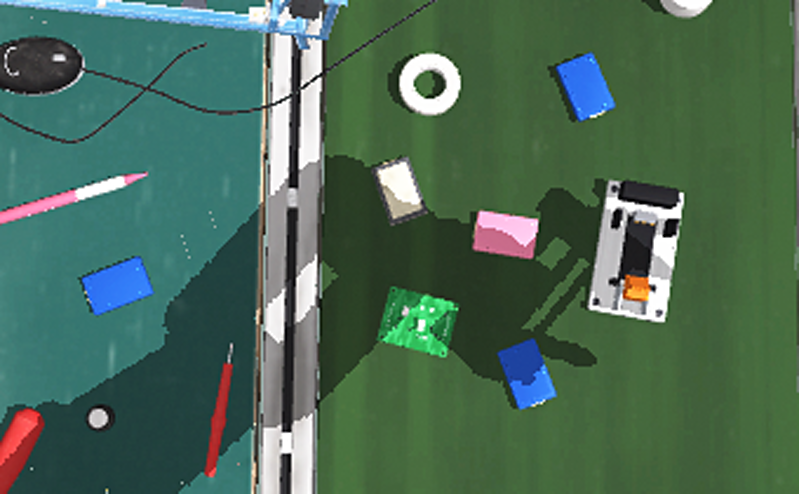

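View pics/scene0.png

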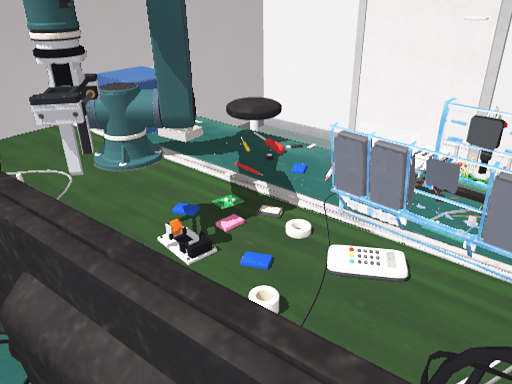

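View pics/top0.png

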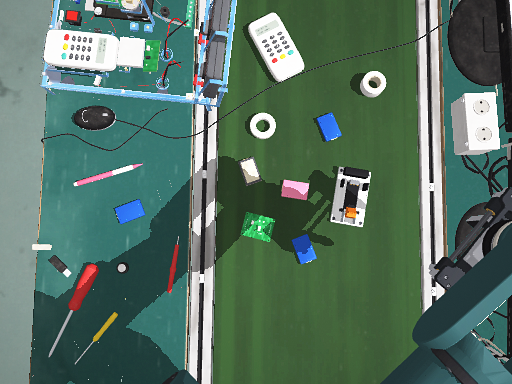

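The top view shows four pack look-alikes: blue at (330,128), (303,250) and (130,211), and pink at (296,189). The only dark grey one with a pale label is at (249,170), so it fits. Its gold end is near (244,157), pointing +x. The dock is at (349,194) with its housing towards +x. Next I'll measure both and crop in on the pack.

```bash
cat > h.py <<'E'
from bench import monitor, vision, r
import cv2,numpy as np
from scipy.spatial.transform import Rotation as R
def Rq(q): return R.from_quat([q[1],q[2],q[3],q[0]])
def ray(cal,px):
    f=192/np.tan(np.radians(cal["fov_y"]/2))
    d=np.array([(px[0]-cal["cx"])/f,-(px[1]-cal["cy"])/f,-1.0])
    d=Rq(cal["rotation"]).apply(d); return np.array(cal["xyz"]),d/np.linalg.norm(d)
def onz(cal,px,z):
    o,d=ray(cal,px); return o+d*(z-o[2])/d[2]
def tri(l):
    A=np.zeros((3,3));b=np.zeros(3)
    for cal,px in l:
        o,d=ray(cal,px);P=np.eye(3)-np.outer(d,d);A+=P;b+=P@o
    x=np.linalg.solve(A,b)
    return x,[np.linalg.norm((np.eye(3)-np.outer(ray(c,p)[1],ray(c,p)[1]))@(x-c["xyz"])) for c,p in l]
def proj(cal,P):
    f=192/np.tan(np.radians(cal["fov_y"]/2))
    v=Rq(cal["rotation"]).inv().apply(np.atleast_2d(P)-np.array(cal["xyz"]))
    return np.c_[cal["cx"]+f*v[:,0]/-v[:,2],cal["cy"]-f*v[:,1]/-v[:,2]]
E
python3 - <<'E'
from h import *
t=vision.get_calibration("top");s=vision.get_calibration("scene")
print(t.keys())
print(tri([(t,[243.8,157.4]),(s,[286.7,214.3])]),tri([(t,[249.5,170.5]),(s,[270,211.5])]))
print(tri([(t,[349,194.5]),(s,[181.7,238.8])]))
for z in (0,.02): print(z,onz(t,[243.8,157.4],z),onz(t,[249.5,170.5],z),onz(t,[349,194.5],z), onz(s,[181.7,238.8],z))
print([onz(t,p,.014) for p in ([345,219],[353,170])])
a=cv2.imread("pics/top0.png")[150:200,225:275]
b=cv2.imread("pics/scene0.png")[190:240,235:305]
cv2.imwrite("pics/c1.png",np.hstack([cv2.resize(a,(400,400)),cv2.resize(b,(400,400))]))
E
```

```text
dict_keys(['fov_y', 'cx', 'cy', 'xyz', 'rotation'])
(array([ 0.6004513 ,  0.0099017 , -0.00126747]), [np.float64(0.004283748114369686), np.float64(0.004283748114369477)]) (array([ 0.56827858, -0.00562287,  0.00252866]), [np.float64(3.7612221871809035e-07), np.float64(3.761222189327538e-07)])
(array([ 0.51435868, -0.22187715,  0.01477278]), [np.float64(0.00690682686221892), np.float64(0.006906826862218988)])
0 [0.5968937  0.00714357 0.        ] [ 0.56861837 -0.00560052  0.        ] [ 0.5201487  -0.21949355  0.        ] [ 4.90705665e-01 -2.12057347e-01  5.55111512e-17]
0.02 [0.59366107 0.00672013 0.02      ] [ 0.56592866 -0.00577925  0.02      ] [ 0.51838967 -0.2155653   0.02      ] [ 0.51554184 -0.23153331  0.02      ]
[array([ 0.46710604, -0.2080808 ,  0.014     ]), array([ 0.5712751 , -0.22549811,  0.014     ])]
```

View pics/c1.png

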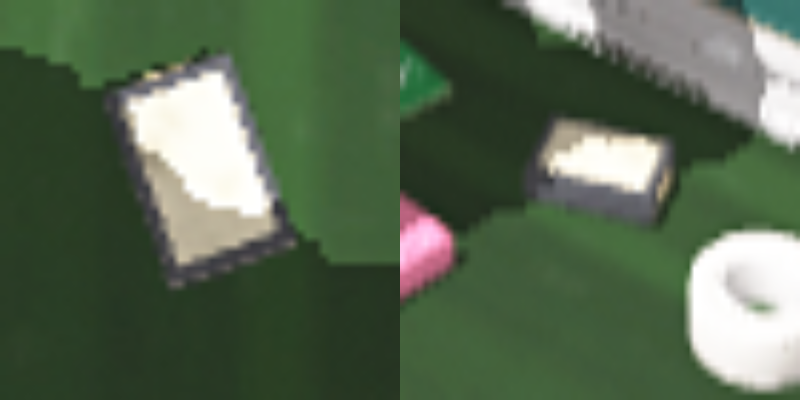

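The crop confirms it: dark grey body, pale label, gold contacts on the +x end. Now working out the move to look closer with the wrist camera.

```bash
cat >> h.py <<'E'
def rel(Pt,Xh,tilt=0.0):
    """target tcp, tool x heading (deg), tilt (deg): nose-down of tool x. returns shift, rotvec in current tool frame"""
    s=monitor.sense(); R0=Rq(s["orientation"]); h=np.radians(Xh);t=np.radians(tilt)
    x0=np.array([np.cos(h),np.sin(h),0]); z0=np.array([0,0,-1.])
    x=np.cos(t)*x0+np.sin(t)*z0; z=np.cos(t)*z0-np.sin(t)*x0; y=np.cross(z,x)
    R1=R.from_matrix(np.c_[x,y,z])
    return R0.inv().apply(np.array(Pt)-s["tcp_pos"]).round(4),(R0.inv()*R1).as_rotvec().round(4)
E
python3 - <<'E'
from h import *
c=vision.get_calibration("wrist");s=monitor.sense();R0=Rq(s["orientation"])
print("cam in tool",R0.inv().apply(c["xyz"]-s["tcp_pos"]),"view in tool",R0.inv().apply(Rq(c["rotation"]).apply([0,0,-1])), "up",R0.inv().apply(Rq(c["rotation"]).apply([0,1,0])))
h=np.radians(24)
print(rel(np.array([.5686,-.0056,.15])-0.03*np.array([np.cos(h),np.sin(h),0]),24))
E
```

```text
cam in tool [ 7.51037316e-02 -1.74313102e-04 -1.80349004e-01] view in tool [-2.58222904e-01 -1.36075789e-04  9.66085355e-01] up [ 9.66085365e-01 -2.74900359e-05  2.58222903e-01]
(array([ 0.3376, -0.1265,  0.0554]), array([-2.00e-04,  0.00e+00,  4.46e-01]))
```

send_rows(
  series=[0.034,-0.013,0.0055,0,0,0.045,0.094,0.068,-0.025,0.011,0,0,0.09,0.094,0.101,-0.038,0.0165,0,0,0.134,0.094,0.135,-0.05,0.022,0,0,0.178,0.094,0.169,-0.063,0.0275,0,0,0.223,0.094,0.203,-0.076,0.033,0,0,0.268,0.094,0.236,-0.089,0.0385,0,0,0.312,0.094,0.27,-0.101,0.044,0,0,0.357,0.094,0.304,-0.114,0.0495,0,0,0.4,0.094,0.3376,-0.1265,0.0554,0,0,0.446,0.094],
)

```text
time: 1.23
tcp_pos: [0.5417, -0.0161, 0.1501]
orientation: [0.0, 0.978, 0.207, 0.0]
wrist_force: [0.2, -1.1, -0.1]
grip_width: 1.001
```

```bash
python3 - <<'E'
from h import *
s=monitor.sense();print(s["time"],s["tcp_pos"],s["q"])
c=vision.get_calibration("wrist");im=vision.camera("wrist");cv2.imwrite("pics/w1.png",im[:,:,::-1])
for n in ["pack_center","pack_contact","dock_seat"]:
    print(n,[(np.round(d["pixel"],1).tolist(),round(d["score"],2),onz(c,d["pixel"],.005).round(4).tolist()) for d in vision.pinpoint("wrist",n)])
for d in vision.cut_out("wrist","pack_center"):
    m=d["mask"].astype(np.uint8); cn=max(cv2.findContours(m,0,2)[0],key=cv2.contourArea)
    # project contour onto top plane z=.01
    P=np.array([onz(c,p[0],.010)[:2] for p in cn],np.float32)
    rc=cv2.minAreaRect(P*1000); print(d["score"],d["pixel"],rc)
np.save("w1cal.npy",c,allow_pickle=True)
E
```

```text
1.2333 [ 0.54170881 -0.01607181  0.15014657] [-1.34247774e-01  8.60552093e-02  1.48165492e+00 -6.34368397e-05
  1.57306604e+00  1.01984459e+00]
pack_center [([38.2, 144.6], 0.88, [0.4771, 0.2445, 0.005]), ([422.2, 141.6], 0.76, [0.6675, -0.1768, 0.005]), ([256.0, 163.0], 0.67, [0.5629, -0.0045, 0.005]), ([290.6, 298.8], 0.63, [0.4059, -0.1272, 0.005]), ([315.9, 216.2], 0.58, [0.5309, -0.1033, 0.005])]
pack_contact [([418.0, 164.5], 0.91, [0.6418, -0.1874, 0.005]), ([13.3, 139.1], 0.91, [0.4716, 0.2731, 0.005]), ([262.4, 140.1], 0.8, [0.5913, -0.0004, 0.005]), ([294.3, 205.8], 0.62, [0.5323, -0.0716, 0.005]), ([289.4, 317.7], 0.47, [0.3767, -0.1393, 0.005])]
dock_seat [([391.1, 264.7], 0.57, [0.5098, -0.229, 0.005])]
0.78 [256.7, 163.6] ((567.374267578125, -7.043159484863281), (56.948760986328125, 35.85055160522461), 20.45022964477539)
0.65 [422.7, 140.6] ((665.781005859375, -174.78733825683594), (55.96183776855469, 40.58557891845703), 22.654558181762695)
0.57 [36.0, 144.2] ((478.14739990234375, 242.84829711914062), (36.3677864074707, 61.55067443847656), 23.87271499633789)
0.56 [286.2, 316.1] ((381.4391784667969, -132.59510803222656), (10.065539360046387, 34.1215934753418), 23.84666633605957)
```

View pics/w1.png

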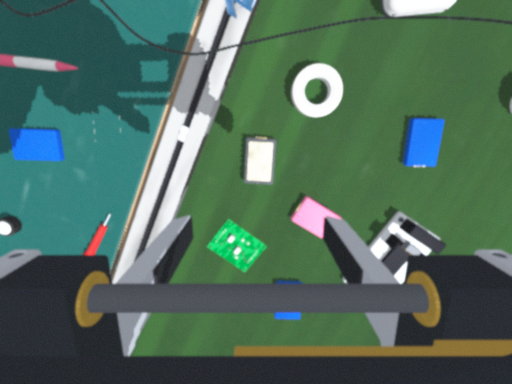

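```bash
python3 - <<'E'
from h import *
h=np.radians(22)
print(rel(np.array([.567,-.0065,.065])-0.03*np.array([np.cos(h),np.sin(h),0]),22))
E
```

```text
(array([-0.0016, -0.0013,  0.0851]), array([0.0007, 0.0005, 0.0356]))
```

send_rows(
  series=[0,0,0.03,0,0,0.015,0.094,-0.001,-0.001,0.06,0,0,0.03,0.094,-0.0016,-0.0013,0.085,0,0,0.0356,0.094,-0.0016,-0.0013,0.085,0,0,0.0356,0.094,-0.0016,-0.0013,0.085,0,0,0.0356,0.094],
)

```text
time: 1.9
tcp_pos: [0.5381, -0.0187, 0.0643]
orientation: [-0.0, 0.982, 0.189, -0.001]
wrist_force: [0.3, -0.0, 1.6]
grip_width: 1.002
```

```bash
python3 - <<'E'
from h import *
s=monitor.sense();print(s["time"],s["tcp_pos"])
c=vision.get_calibration("wrist");im=vision.camera("wrist")
for n in ["pack_center","pack_contact"]:
    print(n,[(np.round(d["pixel"],1).tolist(),round(d["score"],2),onz(c,d["pixel"],.005).round(4).tolist()) for d in vision.pinpoint("wrist",n)])
# pale label by threshold
v=cv2.cvtColor(im,cv2.COLOR_RGB2HSV)
m=((v[...,2]>120)&(v[...,1]<70)).astype(np.uint8)
m[:, :180]=0;m[:,340:]=0;m[230:]=0
cn=max(cv2.findContours(m,0,2)[0],key=cv2.contourArea)
P=np.array([onz(c,p[0],.010)[:2] for p in cn],np.float32)
print("label",cv2.minAreaRect(P*1000),cv2.boundingRect(cn))
for d in vision.cut_out("wrist","pack_center")[:2]:
    k=max(cv2.findContours(d["mask"].astype(np.uint8),0,2)[0],key=cv2.contourArea)
    P=np.array([onz(c,p[0],.010)[:2] for p in k],np.float32)
    print(d["score"],d["pixel"],cv2.minAreaRect(P*1000))
b=im[:,:,::-1].copy();cv2.imwrite("pics/w2.png",b)
E
```

```text
1.9 [ 0.53812573 -0.01869414  0.06428479]
pack_center [([482.7, 137.5], 0.83, [0.6674, -0.1801, 0.005]), ([337.0, 240.6], 0.74, [0.5306, -0.1051, 0.005]), ([301.5, 345.3], 0.62, [0.4032, -0.1246, 0.005]), ([255.7, 169.4], 0.6, [0.5666, -0.0052, 0.005])]
pack_contact [([472.8, 166.2], 0.94, [0.6424, -0.1865, 0.005]), ([312.3, 228.1], 0.87, [0.5336, -0.0771, 0.005]), ([258.8, 139.3], 0.55, [0.5926, 0.0022, 0.005])]
label ((619.161865234375, 72.69568634033203), (105.0274658203125, 21.872772216796875), 3.361182451248169) (180, 11, 42, 130)
0.97 [317.8, 240.2] ((524.9052734375, -82.84747314453125), (47.480712890625, 25.208879470825195), 35.345096588134766)
0.86 [257.1, 170.9] ((567.3790283203125, -6.702095031738281), (56.8790397644043, 36.499725341796875), 20.48760223388672)
```

View pics/w2.png

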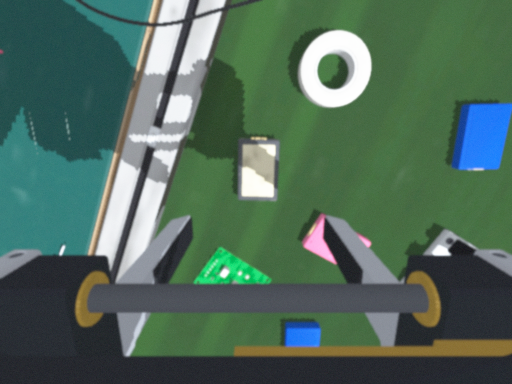

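```bash
python3 - <<'E'
from h import *
print(rel([.5673,-.0065,.003],20.5))
E
```

```text
(array([ 0.0284, -0.0012,  0.0649]), array([ 0.0025, -0.0043,  0.0247]))
```

send_rows(
  series=[0.014,-0.0006,0.02,0,0,0.012,0.07,0.0284,-0.0012,0.04,0,0,0.0247,0.06,0.0284,-0.0012,0.052,0,0,0.0247,0.06,0.0284,-0.0012,0.054,0,0,0.0247,0.06,0.0284,-0.0012,0.054,0,0,0.0247,0.06,0.0284,-0.0012,0.054,0,0,0.0247,0.06],
)

```text
time: 2.6
tcp_pos: [0.5655, -0.0059, 0.0122]
orientation: [0.0, 0.984, 0.178, 0.001]
wrist_force: [-0.8, -0.6, -0.5]
grip_width: 0.644
```

```bash
python3 - <<'E'
from h import *
for i in range(4):
    s=monitor.sense();print(s["time"],s["tcp_pos"].round(4),s["wrist_force"].round(2),rel([.5673,-.0065,.003],20.5), s["grip_width"])
    im=vision.camera("wrist")
cv2.imwrite("pics/w3.png",im[:,:,::-1])
E
```

```text
2.6 [ 0.5655 -0.0059  0.0122] [-0.8  -0.57 -0.53] (array([0.0015, 0.0011, 0.0092]), array([ 0.0008, -0.0011,  0.0007])) 0.644327433782698
2.65 [ 0.5658 -0.006   0.0126] [-0.76  1.01  0.19] (array([0.0012, 0.001 , 0.0096]), array([ 0.0012, -0.002 ,  0.0006])) 0.6409561045265049
2.7 [ 0.566  -0.006   0.0127] [-0.58  0.18  0.32] (array([0.0011, 0.001 , 0.0097]), array([ 0.0014, -0.0023,  0.0006])) 0.637597095045965
2.75 [ 0.5659 -0.0059  0.0126] [-0.08  0.36 -0.33] (array([0.0011, 0.001 , 0.0096]), array([ 0.0013, -0.0023,  0.0005])) 0.641328469466171
```

View pics/w3.png

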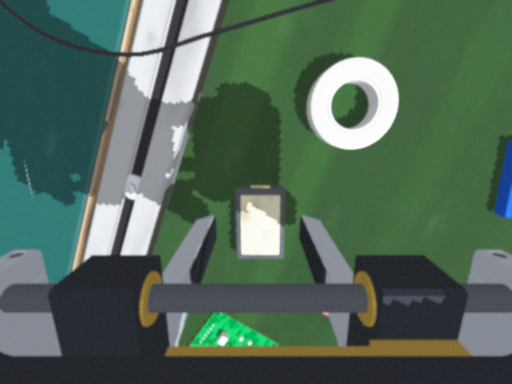

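```bash
python3 - <<'E'
from h import *
c=vision.get_calibration("wrist")
for p in ([236,187],[284,187],[236,258],[284,259]): print(onz(c,p,.010).round(4))
print(np.mean([onz(c,p,.010) for p in ([236,187],[284,187],[236,258],[284,259])],axis=0))
E
```

```text
[0.5878 0.0188 0.01  ]
[ 0.5997 -0.0129  0.01  ]
[5.354e-01 4.000e-04 1.000e-02]
[ 0.5474 -0.034   0.01  ]
[ 0.56759658 -0.00691718  0.01      ]
```

send_rows(
  series=[0.0015,0.001,0.006,0,0,0.01,0.06,0.0015,0.001,0.0095,0,0,0.01,0.06,0.0015,0.001,0.0095,0,0,0.01,0.06,0.0015,0.001,0.0095,0,0,0.01,0.02,0.0015,0.001,0.0095,0,0,0.01,0.02,0.0015,0.001,0.0095,0,0,0.01,0.02,0.0015,0.001,0.0095,0,0,0.01,0.02,0.0015,0.001,0.0095,0,0,0.01,0.02,0.0015,0.001,0.0095,0,0,0.01,0.02],
  grip_force=25,
)

```text
time: 3.55
tcp_pos: [0.5671, -0.0061, 0.0017]
orientation: [0.0, 0.985, 0.173, 0.0]
wrist_force: [0.5, -1.5, 0.5]
grip_width: 0.38
```

send_rows(
  series=[0,0,-0.03,0,0,0,0.02,0,0,-0.065,0,0,0,0.02,0,0,-0.1,0,0,0,0.02,0,0,-0.13,0,0,0,0.02,0,0,-0.13,0,0,0,0.02,0,0,-0.13,0,0,0,0.02],
)

```text
time: 4.05
tcp_pos: [0.5685, -0.0062, 0.1344]
orientation: [0.001, 0.985, 0.173, 0.003]
wrist_force: [-0.1, 0.1, -0.9]
grip_width: 0.38
```

```bash
python3 - <<'E'
from h import *
s=monitor.sense();print(s["time"],s["tcp_pos"],s["grip_width"],s["wrist_force"])
h=np.radians(-9.5)
print(rel(np.array([.518,-.217,.13])-0.06*np.array([np.cos(h),np.sin(h),0]),-9.5))
im=vision.camera("wrist");cv2.imwrite("pics/w4.png",im[:,:,::-1])
E
```

```text
4.05 [ 0.56851167 -0.00616993  0.13437961] 0.3799837362790513 [-0.12321162  0.13844917 -0.85992537]
(array([-0.1717,  0.1514,  0.0039]), array([ 0.0012, -0.0057,  0.5143]))
```

View pics/w4.png

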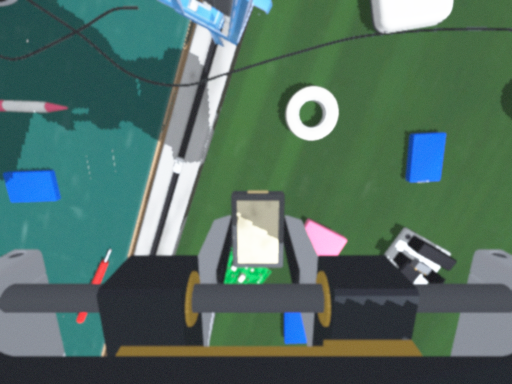

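The pack is held straight between the fingers, centred near (259,228). Next I move to the dock viewpoint.

send_rows(
  series=[-0.022,0.019,0,0,0,0.064,0.02,-0.043,0.038,0,0,0,0.129,0.02,-0.065,0.057,0,0,0,0.193,0.02,-0.086,0.076,0,0,0,0.257,0.02,-0.108,0.095,0,0,0,0.32,0.02,-0.13,0.114,0,0,0,0.386,0.02,-0.151,0.133,0,0,0,0.45,0.02,-0.1717,0.1514,0,0,0,0.5143,0.02,-0.1717,0.1514,0,0,0,0.5143,0.02,-0.1717,0.1514,0,0,0,0.5143,0.02],
)

```text
time: 4.93
tcp_pos: [0.4556, -0.2071, 0.1291]
orientation: [-0.001, 0.996, -0.084, -0.002]
wrist_force: [0.0, 1.2, -1.1]
grip_width: 0.383
```

```bash
python3 - <<'E'
from h import *
s=monitor.sense();print(s["time"],s["tcp_pos"],s["grip_width"])
c=vision.get_calibration("wrist");im=vision.camera("wrist");cv2.imwrite("pics/w5.png",im[:,:,::-1])
print({k:np.round(v,5).tolist() for k,v in c.items()})
print([(d["pixel"],d["score"],onz(c,d["pixel"],.014)) for d in vision.pinpoint("wrist","dock_seat")])
cv2.imwrite("pics/w5c.png",cv2.resize(im[60:260,160:360,::-1],(600,600),interpolation=cv2.INTER_CUBIC))
E
```

```text
4.9333 [ 0.45557245 -0.20712274  0.12910293] 0.3830472999878625
{'fov_y': 71.43686, 'cx': 257.4813, 'cy': 191.30961, 'xyz': [0.53006, -0.21973, 0.30915], 'rotation': [-0.63969, 0.0847, -0.10148, 0.75718]}
[([260.4, 133.3], 0.7, array([ 0.51469393, -0.21986178,  0.014     ]))]
```

View pics/w5.png

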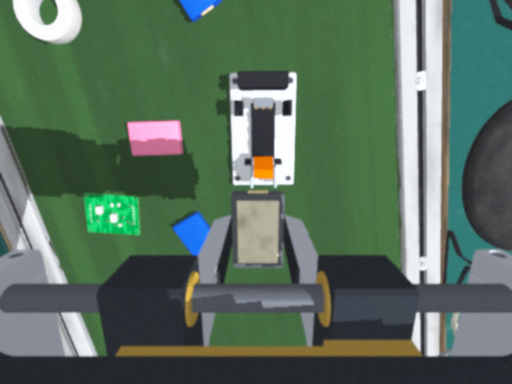

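View pics/w5c.png

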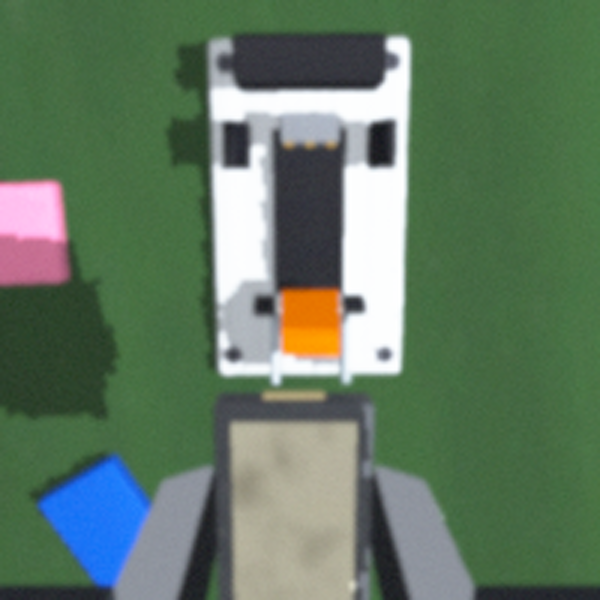

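```bash
python3 - <<'E'
from h import *
c={'fov_y': 71.43686, 'cx': 257.4813, 'cy': 191.30961, 'xyz': [0.53006, -0.21973, 0.30915], 'rotation': [-0.63969, 0.0847, -0.10148, 0.75718]}
f=lambda u,v,z: onz(c,[160+u/3-.33,60+v/3-.33],z)
TL,TR,BL,BR=[f(u,v,.008) for u,v in ((209,39),(411,38),(220,375),(401,374))]
print(TL,TR,BL,BR); ctr=(TL+TR+BL+BR)/4
d=(TL+TR-BL-BR);hd=np.degrees(np.arctan2(d[1],d[0]));w=(TL+BL-TR-BR)
print("centre",ctr,"len",np.linalg.norm(d)/2,np.linalg.norm(w)/2,"head",hd,np.degrees(np.arctan2(w[1],w[0]))-90)
h=np.radians(hd);ex=np.array([np.cos(h),np.sin(h),0]);ey=np.array([-np.sin(h),np.cos(h),0])
L=lambda P:((P-ctr)@ex*1000,(P-ctr)@ey*1000)
for n,u,v,z in [("seatNN",3*(260.4-160),3*(133.3-60),.014),("ridgeL1",275,150,.014),("ridgeL2",277,285,.014),("ridgeR1",343,150,.014),("ridgeR2",342,285,.014),("contact gold top z8",311,147,.022),("contact gold z4",311,147,.018),("stopL top front",264,296,.021),("stopR",353,296,.021),("nose z14.5",310,288,.0285),("slope top",310,355,.044),("guideL inner top back",249,165,.032),("guideR inner",369,165,.032),("guideLback",235,122,.032),("gLback z14",235,122,.014),("housing front",310,88,.014)]:
    print(n,np.round(L(f(u,v,z)),1))
E
```

```text
[ 0.58083458 -0.19809008  0.008     ] [ 0.56939367 -0.2673551   0.008     ] [ 0.46213546 -0.17890449  0.008     ] [ 0.45084424 -0.24800804  0.008     ]
centre [ 0.51580199 -0.22308943  0.008     ] len 0.12017865798430612 0.07011171607614904 head -9.22512437220153 -9.329598745695293
seatNN [-1.3  3.4]
ridgeL1 [22.9 12.5]
ridgeL2 [-24.6  12.4]
ridgeR1 [ 22.7 -11.5]
ridgeR2 [-24.8 -11.5]
contact gold top z8 [23.6 -0. ]
contact gold z4 [23.7 -0.1]
stopL top front [-27.7  17. ]
stopR [-27.9 -15.1]
nose z14.5 [-23.9   0.5]
slope top [-44.5   0.8]
guideL inner top back [17.6 20.8]
guideR inner [ 17.3 -19.1]
guideLback [31.2 25.1]
gLback z14 [32.4 26.4]
housing front [43.3  0.1]
```

```bash
python3 - <<'E'
from h import *
im=cv2.imread("pics/w5.png");cv2.imwrite("pics/w5d.png",cv2.resize(im[180:280,210:310],(800,800)[:2],interpolation=cv2.INTER_CUBIC)[:600])
cv2.imwrite("pics/w5e.png",cv2.resize(im[180:280,210:310],(600,600),interpolation=cv2.INTER_CUBIC))
E
```

```text
(no output)
```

View pics/w5e.png

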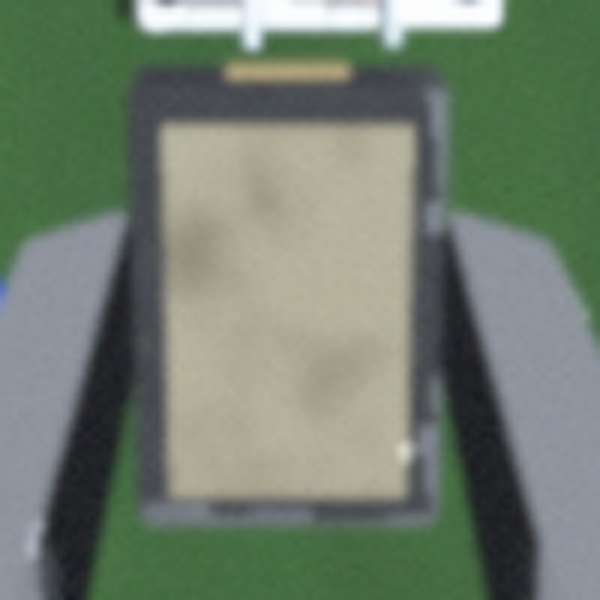

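```bash
python3 - <<'E'
from h import *
c={'fov_y': 71.43686, 'cx': 257.4813, 'cy': 191.30961, 'xyz': [0.53006, -0.21973, 0.30915], 'rotation': [-0.63969, 0.0847, -0.10148, 0.75718]}
s=monitor.sense()
R0=Rq(s["orientation"]);print(s["tcp_pos"],R0.as_rotvec(), R0.apply([1,0,0]),R0.apply([0,0,1]))
camt=np.array([.0751,-.0002,-.18035]); Rt=R0.inv()*Rq(c["rotation"])
for tz in (-.006,-.0083,-.011):
    print(tz)
    for u,v in ((135,72),(445,75),(143,522),(437,522),(288,75)):
        px=[210+u/6-.42,180+v/6-.42]
        f=192/np.tan(np.radians(c["fov_y"]/2))
        d=Rt.apply([(px[0]-c["cx"])/f,-(px[1]-c["cy"])/f,-1])
        print((camt+d*(tz-camt[2])/d[2]).round(4))
E
```

```text
[ 0.45674321 -0.20599688  0.12992469] [-3.12892031  0.25893011  0.00391374] [ 0.98639369 -0.16437904 -0.00264747] [-0.0023218   0.00217334 -0.99999494]
-0.006
[ 0.0281 -0.0175 -0.006 ]
[ 0.0277  0.0175 -0.006 ]
[-0.0287 -0.0181 -0.006 ]
[-0.0288  0.0178 -0.006 ]
[ 0.0277 -0.0002 -0.006 ]
-0.0083
[ 0.0287 -0.0173 -0.0083]
[ 0.0283  0.0172 -0.0083]
[-0.0273 -0.0178 -0.0083]
[-0.0274  0.0175 -0.0083]
[ 0.0283 -0.0002 -0.0083]
-0.011
[ 0.0295 -0.017  -0.011 ]
[ 0.029  0.017 -0.011]
[-0.0257 -0.0176 -0.011 ]
[-0.0258  0.0173 -0.011 ]
[ 0.0291 -0.0002 -0.011 ]
```

```bash
cat >> h.py <<'E'
D0=np.array([.5159,-.2225,.014]);HD=-9.3
PT=np.array([.0004,0,-.0035])
def place(tau,xb,zb,y=0.0):
    """bottom gold corner at dock x=xb, height zb (mm) with tilt tau -> shift, rotvec"""
    h=np.radians(HD);t=np.radians(tau)
    ex=np.array([np.cos(h),np.sin(h),0]);ey=np.array([-np.sin(h),np.cos(h),0]);ez=np.array([0,0,1.])
    C=D0+ex*(xb-27.5*np.cos(t)+5*np.sin(t))/1e3+ey*y/1e3+ez*(zb+27.5*np.sin(t)+5*np.cos(t))/1e3
    x=np.cos(t)*ex-np.sin(t)*ez; z=-np.cos(t)*ez-np.sin(t)*ex; y_=np.cross(z,x)
    R1=R.from_matrix(np.c_[x,y_,z]); T=C-R1.apply(PT)
    s=monitor.sense();R0=Rq(s["orientation"])
    return R0.inv().apply(T-s["tcp_pos"]).round(4),(R0.inv()*R1).as_rotvec().round(4)
def packnow():
    s=monitor.sense();R0=Rq(s["orientation"]);h=np.radians(HD)
    ex=np.array([np.cos(h),np.sin(h),0]);ey=np.array([-np.sin(h),np.cos(h),0]);ez=np.array([0,0,1.])
    B=np.array([ex,ey,ez])
    f=lambda p:(B@(s["tcp_pos"]+R0.apply(PT+p)-D0)*1e3).round(1)
    x=R0.apply([1,0,0]);print("t",s["time"],"tilt",np.degrees(np.arcsin(-x[2])).round(2),"head",np.degrees(np.arctan2(x[1],x[0])).round(2),"goldbot",f([.0275,0,.005]),"farbot",f([-.0275,0,.005]),"F",(B@s["wrist_force"]).round(2),"M",(B@s["moment"]).round(2),"w",round(s["grip_width"]*94,1))
E
python3 - <<'E'
from h import *
packnow();print(place(29,19,40))
E
```

```text
t 5.0333 tilt 0.15 head -9.46 goldbot [-33.2   6.7 114.4] farbot [-88.1   6.8 114.5] F [ 0.74 -0.05 -0.67] M [ 0.05 -0.01 -0.01] w 35.7
(array([0.0566, 0.0067, 0.0609]), array([-0.0024, -0.5035, -0.0023]))
```

send_rows(
  series=[0.012,0.001,0,0,-0.1,0,0.02,0.023,0.003,0,0,-0.2,0,0.02,0.034,0.004,0.01,0,-0.3,0,0.02,0.045,0.0055,0.025,0,-0.4,0,0.02,0.0566,0.0067,0.04,-0.0024,-0.5035,-0.0023,0.02,0.0566,0.0067,0.0609,-0.0024,-0.5035,-0.0023,0.02,0.0566,0.0067,0.0609,-0.0024,-0.5035,-0.0023,0.02,0.0566,0.0067,0.0609,-0.0024,-0.5035,-0.0023,0.02],
)

```text
time: 5.7
tcp_pos: [0.5114, -0.2211, 0.0682]
orientation: [-0.02, 0.965, -0.078, -0.251]
wrist_force: [-0.3, 0.3, 0.6]
grip_width: 0.377
```

```bash
python3 - <<'E'
from h import *
packnow()
c=vision.get_calibration("wrist");im=vision.camera("wrist");packnow();print(place(29,19,8))
cv2.imwrite("pics/w6.png",im[:,:,::-1])
a=cv2.resize(im[60:300,140:380,::-1],(500,500),interpolation=cv2.INTER_CUBIC)
im=vision.camera("scene");b=cv2.resize(im[180:280,140:240,::-1],(500,500),interpolation=cv2.INTER_CUBIC)
cv2.imwrite("pics/c6.png",cv2.resize(np.hstack([a,b]),(800,400)))
E
```

```text
t 5.7 tilt 29.18 head -9.2 goldbot [18.9  0.7 39.3] farbot [-29.1   0.6  66.1] F [-0.37  0.28  0.63] M [ 0.06 -0.2   0.02] w 35.4
t 5.75 tilt 28.87 head -9.3 goldbot [19.8 -0.  42.5] farbot [-28.3  -0.   69. ] F [ 0.45 -0.26 -0.38] M [ 0.03 -0.22 -0.01] w 35.6
(array([ 0.0159, -0.0001,  0.0305]), array([ 0.0019, -0.0023,  0.0001]))
```

View pics/c6.png

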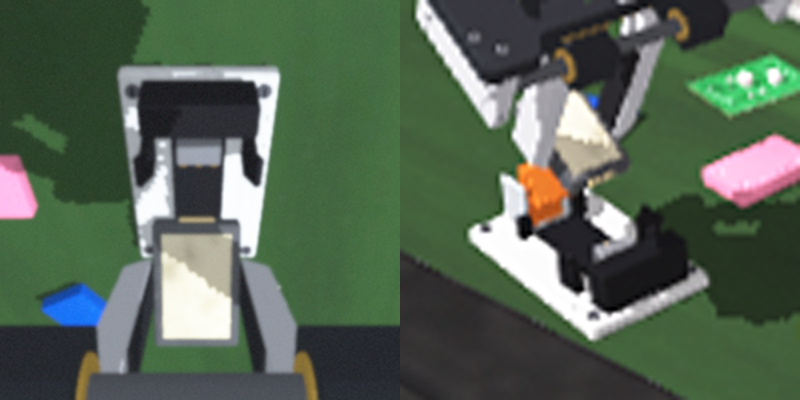

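send_rows(
  series=[0.004,0,0.008,0,0,0,0.02,0.008,0,0.0155,0,0,0,0.02,0.012,0,0.023,0,0,0,0.02,0.0159,0,0.0305,0,0,0,0.02,0.0159,0,0.0305,0,0,0,0.02,0.0159,0,0.0305,0,0,0,0.02,0.0159,0,0.0305,0,0,0,0.02,0.0159,0,0.0305,0,0,0,0.02],
)

```text
time: 6.47
tcp_pos: [0.5115, -0.223, 0.0367]
orientation: [-0.019, 0.965, -0.079, -0.248]
wrist_force: [0.8, -0.2, -0.2]
grip_width: 0.38
```

```bash
python3 - <<'E'
from h import *
packnow()
im=vision.camera("wrist");packnow();print(place(29,19,1))
a=cv2.resize(im[60:300,140:380,::-1],(500,500),interpolation=cv2.INTER_CUBIC)
im=vision.camera("scene");packnow();b=cv2.resize(im[180:280,140:240,::-1],(500,500),interpolation=cv2.INTER_CUBIC)
cv2.imwrite("pics/c7.png",cv2.resize(np.hstack([a,b]),(800,400)))
E
```

```text
t 6.4667 tilt 28.81 head -9.41 goldbot [19.4 -1.3  7.9] farbot [-28.8  -1.2  34.4] F [ 0.79 -0.03 -0.19] M [ 0.05 -0.23 -0.09] w 35.7
t 6.5167 tilt 28.8 head -9.41 goldbot [19.5 -1.3  8. ] farbot [-28.7  -1.2  34.5] F [ 0.53 -1.06  0.34] M [ 0.08 -0.26  0.07] w 35.7
(array([ 0.0029, -0.0012,  0.0062]), array([ 0.0014, -0.0036, -0.0017]))
t 6.5667 tilt 28.8 head -9.41 goldbot [19.5 -1.3  8. ] farbot [-28.7  -1.2  34.5] F [-0.37 -0.02 -0.43] M [ 0.1  -0.24 -0.02] w 35.9
```

View pics/c7.png

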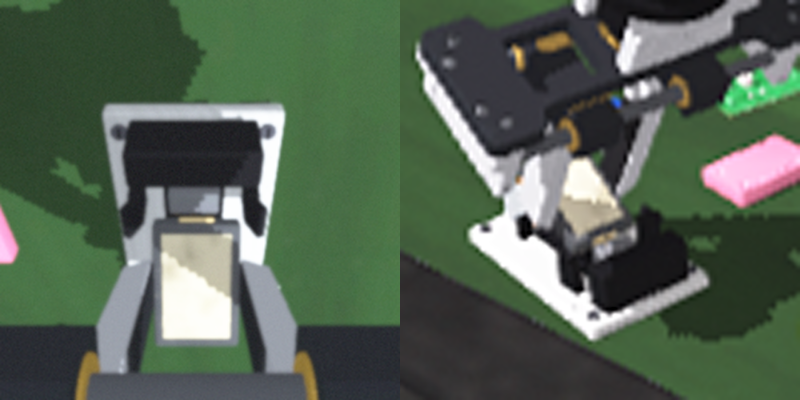

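send_rows(
  series=[0.001,-0.0004,0.002,0,0,0,0.02,0.002,-0.0008,0.004,0,0,0,0.02,0.0029,-0.0012,0.0062,0,0,0,0.02,0.0029,-0.0012,0.0062,0,0,0,0.02,0.0029,-0.0012,0.0062,0,0,0,0.02,0.0029,-0.0012,0.0062,0,0,0,0.02],
)

```text
time: 7.07
tcp_pos: [0.5109, -0.2216, 0.0294]
orientation: [-0.019, 0.965, -0.079, -0.248]
wrist_force: [-0.1, -0.7, -1.2]
grip_width: 0.376
```

```bash
python3 - <<'E'
from h import *
packnow()
im=vision.camera("scene");packnow();print(place(29,19,-1), place(24,22,-1))
E
```

```text
t 7.0667 tilt 28.86 head -9.39 goldbot [18.7  0.1  0.6] farbot [-29.5   0.1  27.2] F [-0.01 -0.72 -1.24] M [ 0.01 -0.25 -0.04] w 35.3
t 7.1167 tilt 28.84 head -9.39 goldbot [18.7  0.1  0.7] farbot [-29.5   0.1  27.3] F [-0.15 -0.01 -0.45] M [ 0.07 -0.22 -0.01] w 35.3
(array([0.0011, 0.0001, 0.0013]), array([ 0.0013, -0.0027, -0.0014])) (array([0.0037, 0.0001, 0.0023]), array([ 0.0014,  0.0846, -0.0014]))
```

send_rows(
  series=[0.0003,0,0.0005,0,0,0,0.02,0.0005,0,0.0009,0,0,0,0.02,0.0007,0,0.0013,0,0,0,0.02,0.0007,0,0.0013,0,0,0,0.02],
)

```text
time: 7.45
tcp_pos: [0.511, -0.2217, 0.0285]
orientation: [-0.019, 0.965, -0.079, -0.248]
wrist_force: [-0.4, 0.3, 2.4]
grip_width: 0.38
```

```bash
python3 - <<'E'
from h import *
packnow()
im=vision.camera("scene");packnow()
E
```

```text
t 7.45 tilt 28.83 head -9.41 goldbot [18.8 -0.  -0.2] farbot [-29.4   0.1  26.3] F [-0.44  0.22  2.39] M [ 0.06 -0.02 -0.06] w 35.8
t 7.5 tilt 28.83 head -9.41 goldbot [18.8  0.  -0.2] farbot [-29.4   0.1  26.3] F [-1.43 -0.04  2.08] M [ 0.06  0.02 -0.07] w 35.8
```

```bash
python3 - <<'E'
from h import *
for a in ((27,20.5,0),(25,22,0),(23,23.5,0),(21,25,0),(20.5,25.3,0)): print(a,place(*a))
E
```

```text
(27, 20.5, 0) (array([ 0.0013,  0.0001, -0.0001]), array([ 0.0014,  0.0319, -0.0016]))
(25, 22, 0) (array([0.0027, 0.0001, 0.0001]), array([ 0.0015,  0.0668, -0.0016]))
(23, 23.5, 0) (array([0.004 , 0.    , 0.0004]), array([ 0.0015,  0.1017, -0.0016]))
(21, 25, 0) (array([0.0054, 0.    , 0.0006]), array([ 0.0015,  0.1366, -0.0015]))
(20.5, 25.3, 0) (array([0.0057, 0.    , 0.0007]), array([ 0.0015,  0.1454, -0.0015]))
```

send_rows(
  series=[0.0007,0,0,0,0.016,0,0.02,0.0013,0,0,0,0.032,0,0.02,0.002,0,0,0,0.05,0,0.02,0.0027,0,0.0001,0,0.067,0,0.02,0.004,0,0.0003,0,0.102,0,0.02,0.0054,0,0.0005,0,0.137,0,0.02,0.0054,0,0.0005,0,0.137,0,0.02,0.0054,0,0.0005,0,0.137,0,0.02],
)

```text
time: 8.17
tcp_pos: [0.5149, -0.2223, 0.0252]
orientation: [-0.014, 0.98, -0.08, -0.182]
wrist_force: [-2.9, -0.6, 2.3]
grip_width: 0.382
```

```bash
python3 - <<'E'
from h import *
packnow()
im=vision.camera("wrist");packnow()
a=cv2.resize(im[60:300,140:380,::-1],(500,500),interpolation=cv2.INTER_CUBIC)
im=vision.camera("scene");packnow();b=cv2.resize(im[180:280,140:240,::-1],(500,500),interpolation=cv2.INTER_CUBIC)
cv2.imwrite("pics/c8.png",cv2.resize(np.hstack([a,b]),(800,400)))
E
```

```text
t 8.1667 tilt 21.0 head -9.4 goldbot [24.5  0.  -0.2] farbot [-26.9   0.1  19.5] F [-2.77 -1.03  2.3 ] M [0.08 0.42 0.01] w 35.9
t 8.2167 tilt 21.04 head -9.39 goldbot [24.5 -0.  -0.3] farbot [-26.9   0.1  19.5] F [-2.27  0.31  2.55] M [ 0.05  0.58 -0.  ] w 35.5
t 8.2667 tilt 21.07 head -9.39 goldbot [24.5 -0.  -0.3] farbot [-26.8   0.1  19.5] F [-3.17  0.52  2.86] M [ 0.06  0.66 -0.01] w 35.6
```

View pics/c8.png

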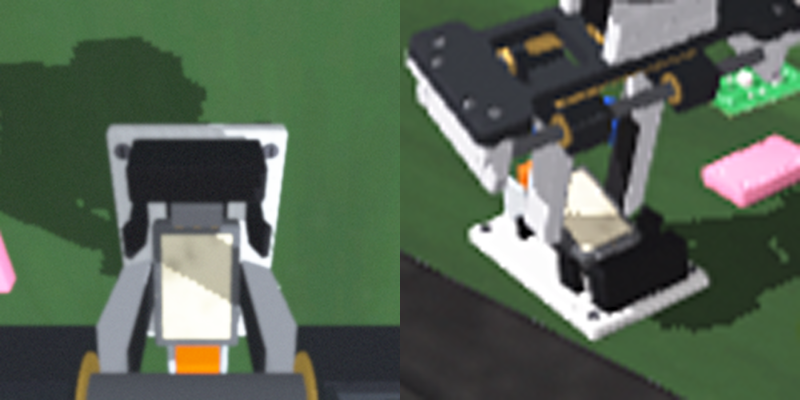

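send_rows(
  series=[0,0,0,0,0,0,0.042,0,0,0,0,0,0,0.048,0,0,0,0,0,0,0.056,0,0,0,0,0,0,0.06,0,0,0,0,0,0,0.06,0,0,0,0,0,0,0.06],
)

```text
time: 8.77
tcp_pos: [0.5156, -0.2223, 0.0247]
orientation: [-0.014, 0.98, -0.08, -0.182]
wrist_force: [0.6, 0.0, 0.1]
grip_width: 0.641
```

```bash
python3 - <<'E'
from h import *
packnow()
im=vision.camera("wrist");packnow()
a=cv2.resize(im[60:300,140:380,::-1],(500,500),interpolation=cv2.INTER_CUBIC)
im=vision.camera("scene");packnow();b=cv2.resize(im[180:280,140:240,::-1],(500,500),interpolation=cv2.INTER_CUBIC)
cv2.imwrite("pics/c9.png",cv2.resize(np.hstack([a,b]),(800,400)))
E
```

```text
t 8.7667 tilt 20.99 head -9.37 goldbot [25.2  0.1 -0.6] farbot [-26.2   0.2  19.1] F [0.58 0.13 0.09] M [ 0.06 -0.14  0.03] w 60.3
t 8.8167 tilt 20.98 head -9.37 goldbot [25.1  0.1 -0.6] farbot [-26.2   0.1  19.1] F [ 0.39  0.89 -0.39] M [ 0.07 -0.1   0.  ] w 59.8
t 8.8667 tilt 20.99 head -9.38 goldbot [25.1  0.1 -0.5] farbot [-26.3   0.1  19.2] F [-0.23  0.34 -0.28] M [ 0.01 -0.09 -0.04] w 60.1
```

View pics/c9.png

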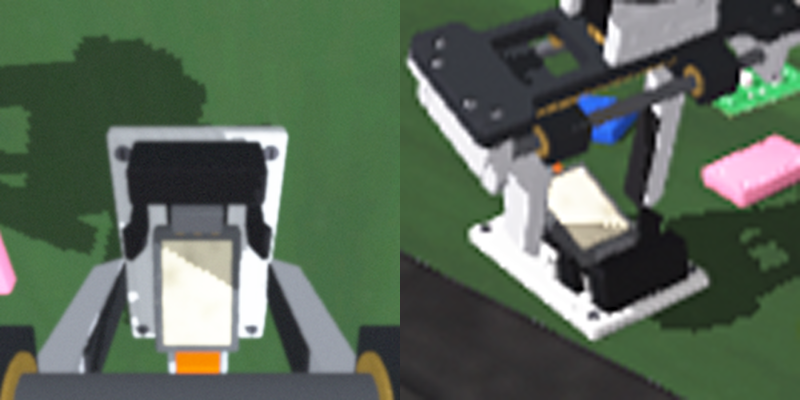

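send_rows(
  series=[0,0,-0.02,0,0,0,0.06,0,0,-0.045,0,0,0,0.06,0,0,-0.07,0,0,0,0.06,0,0,-0.07,0,0.1,0,0.0,0,0,-0.07,0,0.22,0,0.0,0,0,-0.07,0,0.33,0,0.0,0,0,-0.07,0,0.366,0,0.0,0,0,-0.07,0,0.366,0,0.0,0,0,-0.07,0,0.366,0,0.0],
)

```text
time: 9.62
tcp_pos: [0.5398, -0.2263, 0.0909]
orientation: [0.001, 0.997, -0.082, -0.0]
wrist_force: [1.1, -0.2, -0.6]
grip_width: 0.248
```

```bash
cat >> h.py <<'E'
def press(x,z,y=0.0):
    h=np.radians(HD);ex=np.array([np.cos(h),np.sin(h),0]);ey=np.array([-np.sin(h),np.cos(h),0])
    return rel(D0+ex*x/1e3+ey*y/1e3+np.array([0,0,z/1e3]),HD)
def tcpd():
    s=monitor.sense();h=np.radians(HD);B=np.array([[np.cos(h),np.sin(h),0],[-np.sin(h),np.cos(h),0],[0,0,1]])
    print("t",round(s["time"],2),"tcp dock",(B@(s["tcp_pos"]-D0)*1e3).round(1),"F",(B@s["wrist_force"]).round(2),"w",round(s["grip_width"]*94,1))
E
python3 - <<'E'
from h import *
im=vision.camera("wrist")
tcpd();print(press(-7,40),press(-7,28))
c=vision.get_calibration("wrist")
cv2.imwrite("pics/w10.png",im[:,:,::-1])
im=vision.camera("top");cv2.imwrite("pics/t10.png",im[:,:,::-1])
a=cv2.resize(im[155:235,315:395,::-1],(400,400),interpolation=cv2.INTER_CUBIC)
im=vision.camera("scene");b=cv2.resize(im[200:270,150:220,::-1],(400,400),interpolation=cv2.INTER_CUBIC)
cv2.imwrite("pics/c10.png",np.hstack([a,b]))
E
```

```text
t 9.67 tcp dock [24.8  0.  76.7] F [0.74 0.02 0.12] w 19.5
(array([-0.0318, -0.    ,  0.0367]), array([ 0.002 ,  0.0005, -0.0008])) (array([-0.0318, -0.    ,  0.0487]), array([ 0.002 ,  0.0005, -0.0008]))
```

View pics/c10.png

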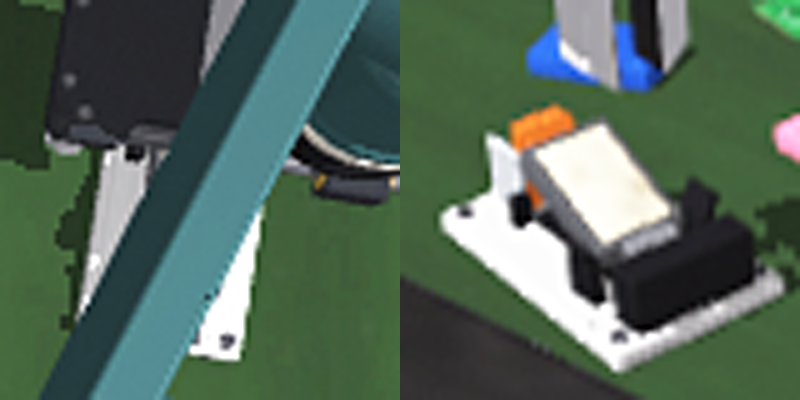

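View pics/w10.png

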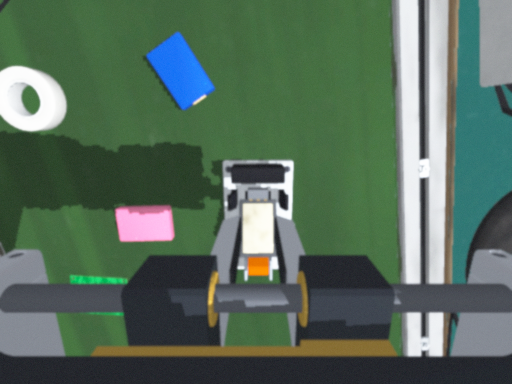

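The scene view shows the pack resting tilted, its gold end down in the guides and its far end up on the orange slope. Next I close the fingers and move in above the press point.

send_rows(
  series=[-0.016,0,0,0,0,0,0,-0.0318,0,0.01,0,0,0,0,-0.0318,0,0.025,0,0,0,0,-0.0318,0,0.037,0,0,0,0,-0.0318,0,0.045,0,0,0,0,-0.0318,0,0.045,0,0,0,0,-0.0318,0,0.045,0,0,0,0],
)

```text
time: 10.35
tcp_pos: [0.5089, -0.2211, 0.0445]
orientation: [0.001, 0.997, -0.081, -0.001]
wrist_force: [0.3, 0.6, -0.2]
grip_width: 0.009
```

```bash
python3 - <<'E'
from h import *
tcpd();im=vision.camera("scene");tcpd();print(press(-7,25))
cv2.imwrite("pics/c11.png",cv2.resize(im[190:270,140:240,::-1],(750,600),interpolation=cv2.INTER_CUBIC))
E
```

```text
t 10.35 tcp dock [-7.1  0.3 30.5] F [ 0.25  0.6  -0.19] w 0.9
t 10.4 tcp dock [-6.6  0.1 31.3] F [0.36 0.52 1.05] w 0.6
(array([-0.0004,  0.0001,  0.0063]), array([ 0.0018,  0.0005, -0.0004]))
```

View pics/c11.png

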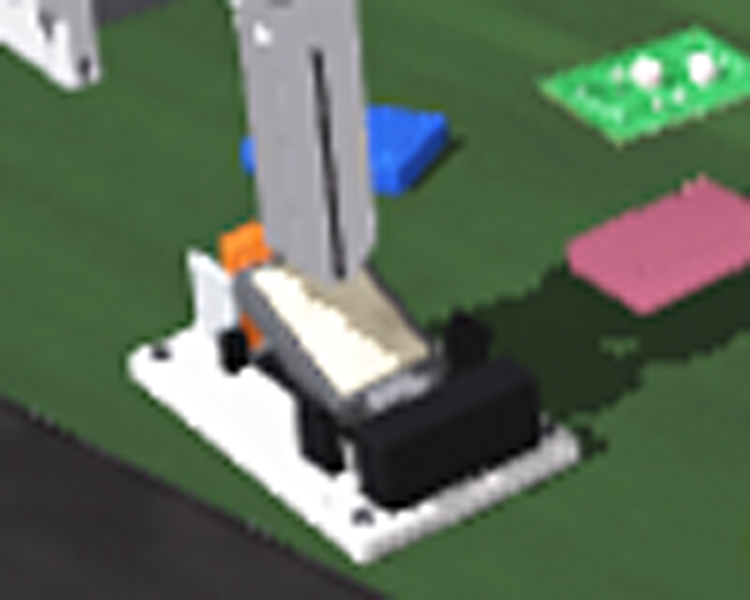

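send_rows(
  series=[-0.001,0,0.002,0,0,0,0,-0.001,0,0.004,0,0,0,0,-0.001,0,0.006,0,0,0,0,-0.001,0,0.0075,0,0,0,0,-0.001,0,0.009,0,0,0,0,-0.001,0,0.009,0,0,0,0],
)

```text
time: 10.9
tcp_pos: [0.5084, -0.2214, 0.0373]
orientation: [0.001, 0.997, -0.081, 0.001]
wrist_force: [-1.0, -0.0, 3.7]
grip_width: 0.003
```

```bash
python3 -c "
from h import *
tcpd();im=vision.camera('scene');tcpd()"
```

```text
t 10.9 tcp dock [-7.6 -0.2 23.3] F [-0.99 -0.21  3.69] w 0.3
t 10.95 tcp dock [-7.6 -0.2 23.2] F [-0.02 -0.22  4.64] w 0.4
```

In contact at 4 N. I'll keep pressing in small steps.

send_rows(
  series=[0,0,0.001,0,0,0,0,0,0,0.002,0,0,0,0,0,0,0.003,0,0,0,0,0,0,0.004,0,0,0,0,0,0,0.004,0,0,0,0],
)

```text
time: 11.37
tcp_pos: [0.5072, -0.2208, 0.0314]
orientation: [0.001, 0.997, -0.081, -0.001]
wrist_force: [0.3, -0.0, 0.8]
grip_width: 0.005
```

```bash
python3 -c "
from h import *
tcpd();im=vision.camera('scene');tcpd()"
```

```text
t 11.37 tcp dock [-8.8  0.3 17.4] F [0.33 0.02 0.77] w 0.4
t 11.42 tcp dock [-8.8  0.3 17.5] F [-0.55 -0.5   0.96] w 0.5
```

```bash
python3 -c "
from h import *
im=vision.camera('scene');tcpd()
cv2.imwrite('pics/c12.png',cv2.resize(im[200:270,140:230,::-1],(770,600),interpolation=cv2.INTER_CUBIC))"
```

```text
t 11.47 tcp dock [-8.8  0.3 17.6] F [ 1.24 -0.86  0.39] w 0.4
```

View pics/c12.png

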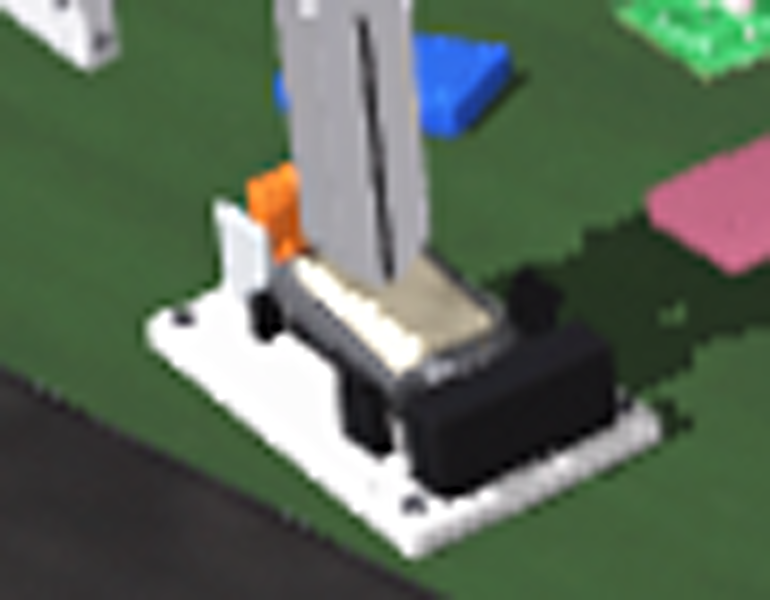

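send_rows(
  series=[0.001,0,0.001,0,0,0,0,0.001,0,0.002,0,0,0,0,0.001,0,0.003,0,0,0,0,0.001,0,0.004,0,0,0,0,0.001,0,0.0045,0,0,0,0],
)

```text
time: 11.88
tcp_pos: [0.5085, -0.2211, 0.0275]
orientation: [0.001, 0.997, -0.081, -0.001]
wrist_force: [0.1, 0.1, 1.0]
grip_width: -0.0
```

```bash
python3 -c "
from h import *
tcpd();im=vision.camera('scene');tcpd()"
```

```text
t 11.88 tcp dock [-7.5  0.2 13.5] F [0.1  0.12 1.  ] w -0.0
t 11.93 tcp dock [-7.5  0.2 13.5] F [-0.22 -0.09  0.26] w 0.8
```

send_rows(
  series=[0,0,0.001,0,0,0,0,0,0,0.002,0,0,0,0,0,0,0.003,0,0,0,0,0,0,0.0035,0,0,0,0,0,0,0.0035,0,0,0,0],
)

```text
time: 12.35
tcp_pos: [0.5089, -0.2212, 0.0248]
orientation: [0.001, 0.997, -0.081, -0.0]
wrist_force: [-0.7, 1.6, 3.3]
grip_width: 0.011
```

```bash
python3 -c "
from h import *
tcpd();im=vision.camera('scene');tcpd()
cv2.imwrite('pics/c13.png',cv2.resize(im[200:270,140:230,::-1],(770,600),interpolation=cv2.INTER_CUBIC))"
```

```text
t 12.35 tcp dock [-7.1  0.1 10.8] F [-0.91  1.46  3.35] w 1.0
t 12.4 tcp dock [-7.1  0.1 10.8] F [-1.81  0.96  3.26] w 0.6
```

View pics/c13.png

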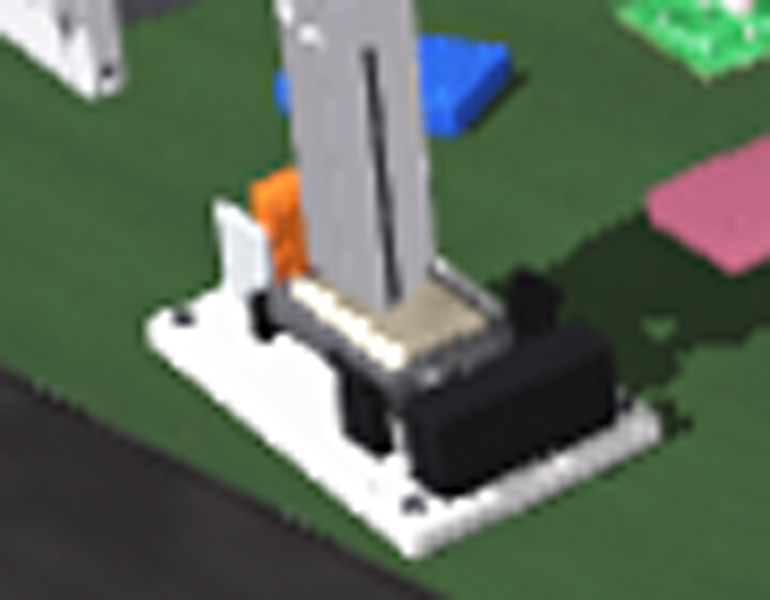

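Nearly flat at about 3 N. I'll press slightly further for a firm seat, aiming for about 10 to 15 N.

send_rows(
  series=[0,0,0.001,0,0,0,0,0,0,0.0018,0,0,0,0,0,0,0.0018,0,0,0,0,0,0,0.0018,0,0,0,0],
)

```text
time: 12.73
tcp_pos: [0.5089, -0.2213, 0.0247]
orientation: [0.001, 0.997, -0.081, 0.0]
wrist_force: [-3.4, 2.5, 11.4]
grip_width: 0.005
```

```bash
python3 -c "
from h import *
tcpd();im=vision.camera('scene');tcpd()"
```

```text
t 12.73 tcp dock [-7.1  0.1 10.7] F [-3.75  1.96 11.43] w 0.4
t 12.78 tcp dock [-7.1  0.1 10.8] F [-4.18  0.78 11.1 ] w 0.5
```

send_rows(
  series=[0,0,-0.004,0,0,0,0,0,0,-0.02,0,0,0,0,0,0,-0.05,0,0,0,0,0,0,-0.085,0,0,0,0,-0.02,0,-0.1,0,0,0,0,-0.045,0,-0.11,0,0,0,0,-0.045,0,-0.11,0,0,0,0,-0.045,0,-0.11,0,0,0,0],
)

```text
time: 13.45
tcp_pos: [0.4645, -0.214, 0.1331]
orientation: [0.001, 0.997, -0.082, 0.001]
wrist_force: [-0.1, -0.3, 0.3]
grip_width: 0.006
```

```bash
python3 -c "
from h import *
tcpd()
c=vision.get_calibration('wrist');im=vision.camera('wrist');tcpd()
np.save('c14.npy',c,allow_pickle=True)
a=cv2.resize(im[80:230,180:330,::-1],(400,400),interpolation=cv2.INTER_CUBIC)
im=vision.camera('scene')
b=cv2.resize(im[205:265,155:215,::-1],(400,400),interpolation=cv2.INTER_CUBIC)
cv2.imwrite('pics/c14.png',np.hstack([a,b]))"
```

```text
t 13.45 tcp dock [-5.210e+01  1.000e-01  1.191e+02] F [-0.03 -0.34  0.26] w 0.6
t 13.5 tcp dock [-52.1   0.3 118.2] F [-0.27  1.15 -0.73] w 0.4
```

View pics/c14.png

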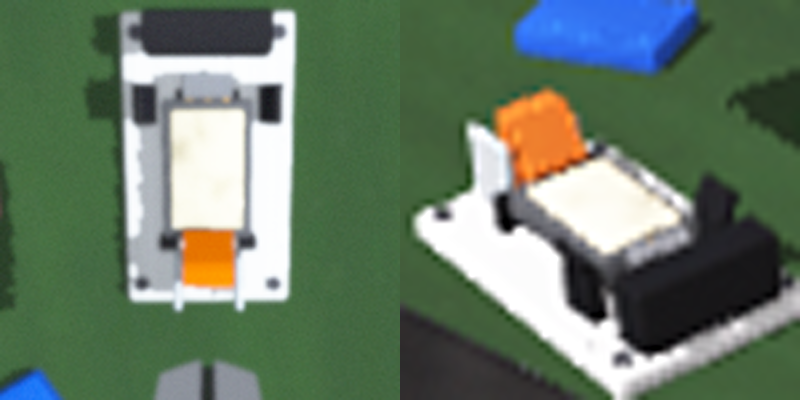

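```bash
python3 -c "
from h import *
c=np.load('c14.npy',allow_pickle=True).item()
h=np.radians(HD);B=np.array([[np.cos(h),np.sin(h),0],[-np.sin(h),np.cos(h),0],[0,0,1]])
for n,u,v,z in [('nose',209,231,.0285),('goldend',205,103,.024),('labelfar',209,230,.024),('packL',163,160,.024),('packR',252,160,.024),('cornL',163,238,.024),('cornR',250,238,.024)]:
    print(n,(B@(onz(c,[180+u/2.667-.3,80+v/2.667-.3],z)-D0)*1e3).round(1))
"
```

```text
nose [-25.4  -0.6  14.5]
goldend [24.6  0.9 10. ]
labelfar [-25.7  -0.6  10. ]
packL [ 2.6 17.8 10. ]
packR [  2.5 -17.8  10. ]
cornL [-29.   18.3  10. ]
cornR [-29.1 -17.5  10. ]
```

```bash
python3 -c "
from h import *
c=vision.get_calibration('wrist');im=vision.camera('wrist');tcpd()
np.save('c15.npy',c,allow_pickle=True)
cv2.imwrite('pics/c15.png',cv2.resize(im[80:200,200:320,::-1],(600,600),interpolation=cv2.INTER_CUBIC))"
```

```text
t 13.6 tcp dock [-52.2   0.5 117.2] F [-0.17 -0.36  0.74] w 0.5
```

View pics/c15.png

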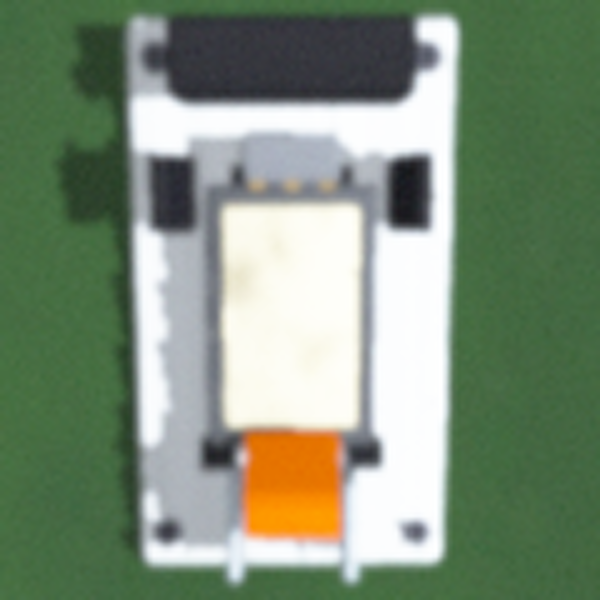

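The wrist view shows the pack lying flat between the guides and against the gold contacts at (290,185). Its far edge is at the end stops, with the orange nose lapping over that border at (292,433). Handing in.

```bash
python3 -c "
from bench import r
print(r.job_done())"
```

```text
the job is handed in; nothing more can be done
None
```

I loaded the battery pack into the dock and handed the job in at about 13.6 s of the 51 s allowed. No verdict was reported.

- **Pickup:** I gripped the dark grey pack with the pale label across its width, near the middle. The blue and pink look-alikes were left alone.
- **Gold end first:** I tilted the pack about 29° and lowered its gold end until it touched the dock floor at about 2.4 N. I then slid it against the sprung contacts while easing the tilt to 21° and let go. The scene picture showed it resting tilted on the orange catch.
- **Pressing:** With the fingers closed, I pressed about 7–8 mm from the middle towards the catch. Resistance dropped partway down. The pack then came to a firm stop at 11 N, with the fingertips reading 10.7 mm over the seat against the expected 10 mm.

**Last checks:** The final wrist and scene pictures show the pack flat between the guides and against the contacts. The catch nose laps over its far end, and the fingers are about 118 mm above the dock, touching nothing.

**Disagreement:** Positions measured from an image taken just after the retreat came out about 1.5–2 mm too far towards the catch. The dock's own nose was off by about the same amount, so I put this down to the camera pose not having settled. Relative to the nose, the pack is where it should be, overlapped by about 3.6 mm.

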